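# Shut down the warming tray and unload the drawer pulls

### The job

The waxed wooden drawer pulls on the warming tray are dry. Take the steel drawer runner off the tray, where it bridges the thermostat knob, and lay it lengthwise along the middle of the grey felt mat; then turn the thermostat fully anticlockwise to its end stop (off). Only when it is off, move every drawer pull from the tray to the bare part of the bamboo turntable, in a single layer on the bamboo, without disturbing the tumbler or the screw caddy.

Things in the scene. Friction and masses are not known exactly. Their poses are not given: they have to be found in the camera images.
- tray: grey warming tray, fixed, 250 (x) by 330 (y). Origin: centre of underside; -x is its front. Rear, x -15 to 125: dark plate, top 50 above the table, lip 8 high and 6 thick along all its edges. Front, x -125 to -15: sunken bay 290 wide, floor 18 above the table, between two end cheeks 30 thick in y, tops 75 above the table, 230 apart; knob at x -70, y 0
- thermostat (a joint): angle of the thermostat knob (rad): 0 is off, the anticlockwise end stop (seen from above); grows clockwise up to 4.7. Turns with slight friction and stays where it is left. Its axis is vertical
- thermostat_grip (a point): on the vertical axis of the black knob, at grip height (55 above the table). The knob is a 44 diameter disc with an upright bar grip 42 long, 14 wide, 32 high, top 62 above the table; this point's x axis lies along the bar and turns with it. A white line on the bar's top marks its -x end; at off it points to the big white dot at the front of the bay
- runner: steel drawer runner, a flat bar 300 long (x), 35 wide (y), 12 high, 280 g. Origin: centre of its underside. At the start it lies across the two cheeks of the tray, above the knob
- mat: grey felt mat, fixed, 360 long (x), 120 wide (y), 3 thick. Origin: centre of its underside
- turntable: round bamboo turntable, fixed (it does not turn), diameter 320, flat top 35 above the table. Origin: centre of its underside. Its +x half carries the caddy and the tumbler; its -x half is bare
- pull0: wooden drawer pull, a bridge-shaped bar handle 80 long (x), 20 wide (y), 24 high, 45 g: a bar 12 high on two end feet 14 high and 16 long. Origin: centre of its underside. At the start it stands on the tray's plate. Three to five of the five are present
- pull1: wooden drawer pull, a bridge-shaped bar handle 80 long (x), 20 wide (y), 24 high, 45 g: a bar 12 high on two end feet 14 high and 16 long. Origin: centre of its underside. At the start it stands on the tray's plate. Three to five of the five are present
- pull2: wooden drawer pull, a bridge-shaped bar handle 80 long (x), 20 wide (y), 24 high, 45 g: a bar 12 high on two end feet 14 high and 16 long. Origin: centre of its underside. At the start it stands on the tray's plate. Three to five of the five are present
- pull3: wooden drawer pull, a bridge-shaped bar handle 80 long (x), 20 wide (y), 24 high, 45 g: a bar 12 high on two end feet 14 high and 16 long. Origin: centre of its underside. At the start it stands on the tray's plate. Three to five of the five are present
- pull4: wooden drawer pull, a bridge-shaped bar handle 80 long (x), 20 wide (y), 24 high, 45 g: a bar 12 high on two end feet 14 high and 16 long. Origin: centre of its underside. At the start it stands on the tray's plate. Three to five of the five are present
- caddy: black plastic screw caddy, open, 64 (x) by 130 (y) by 45 high, on the turntable; leave alone. Origin: centre of its underside
- tumbler: clear glass tumbler, 68 diameter, 90 high, on the turntable; leave alone. Origin: centre of its underside

How it is judged:
By the outcome, as a careful person would: the job done as asked, in the order asked, and still so for the second after the job is handed in, with the robot touching nothing.
Of pull0, pull1, pull2, pull3, pull4 only 3 to 5 are there at a start; the rules pass over those that are not, and their reading is None.
At some moment in a run one of pull0, pull1, pull2, pull3, pull4 may be knocked a few centimetres aside while the robot is not near it.
Once in a run the grip may slacken for a moment while it holds something.
It also fails if it takes over 210 s, if anything falls off the work surface, if the arm or the gripper's body presses on something with over 40 N, if the wrist force passes 120 N, or if a joint passes its speed limit or range.

### The arm

A 6-joint arm with a two-finger parallel gripper is mounted at the origin on the work surface. World frame = base frame: x ahead of the robot, y to its left, z up, the work surface at z = 0. Lengths are in m, angles in degrees, forces in N, time in s.
With the tool pointing down it reaches from about 0.35 to 0.775 m from the base axis. Payload 7.3 kg.
Tool frame: the origin (TCP) lies between the finger pads; the fingertips stand 17 mm ahead of it and the grasp point (between the pads) lies 2 mm behind it; z points along the fingers, y is the line along which they close (so a half turn about z gives the same grasp; the last joint's range is limited). The gripper opens to 92 mm and grips with 3 to 60 N. Pads are 19 mm wide; open, the fingers measure 130 mm over their backs; the gripper's body (75 mm by 190 mm) begins 47 mm behind the grasp point.
Start: joints at [-8.365, 19.595, 87.324, -0, 73.075, -8.365], TCP at [0.525, 0, 0.217] pointing down, gripper open.
Joint ranges: [-145.02, 145.02], [-44.19, 115.74], [2.07, 154.8], [-57.11, 237.11], [16.16, 152.29], [-177.93, 177.93]. Speed limits (degrees/s): [147.25, 147.25, 180, 180, 180, 180].

### API

Orientations are given as [roll, pitch, yaw] about the fixed x, y, z axes, in that order (R = Rz(yaw) Ry(pitch) Rx(roll)).
In Python, from rig import env gives the robot as it stands. The module is installed in compiled form; this text tells all that it offers.
- The arm moves only by the tool servo_tool, never from a script. Its argument "steps" is text: rows parted by semicolons, each of 7 numbers parted by spaces: the turn, a rotation vector about the world's x, y, z in degrees, then the shift along the world's x, y, z in cm, then the finger opening in cm, from 0 to 9.18. In form: wx wy wz tx ty tz jaw; .... A call has 1 to 20 rows; each row is the pose to reach, as a shift and turn from the pose commanded when the call began; what a row does not reach only later rows make up. A row lasts 1/8 s, in which the tool goes at most 62.5 mm and 10.7 degrees, less where a joint would pass 70% of its speed; a pose out of reach is approached as far as the arm can. A call with a gripper value outside its range is refused whole. The fingers move at their own pace and stop on an object; "grip_force" is the grip in N (left out, the last holds). Time passes only in rows, so rows that repeat a pose let the fingers close. It gives the time, the measured TCP pose, the force, the opening and the grip force at its end, in the units of the state.
- env.state(): the state, without advancing time (a new reading comes with each control period).
- env.read_camera(name): name is "scene" or "side" or "wrist"; returns (picture, depth): 420x560x3 uint8, red, green, blue; 420x560 float32, m along the optical axis (not along the pixel's ray), 0 where there is no reading.
- env.get_calibration(name): a dict with "mtx" (3x3 intrinsics, pixels), "rvec" (rotation vector, rad) and "tvec" (3), from world to camera coordinates, as OpenCV has them. Camera axes: x right, y down, z forward; pixel columns grow to the right and rows downward; lengths in m; the calibration is good to about 2 mm. The wrist camera is an equidistant fisheye: a pixel r from the principal point sees the ray r / f radians off the axis. A picture is of the moment at which its call begins: read the wrist's pose just before it. get_calibration takes no time and is no camera call; for the wrist camera it gives the pose at the moment of the call.
- env.finish_job(): hands the job in; it is judged then, once.
The state is a dict: "time": time; "joints": joint angles; "qvel": joint speeds; "effort": joint torques, N m; "ee_pos": TCP position; "orientation": TCP orientation; "force": force on the tool from outside, world axes, zero at the start; "torque": the same for the moment, N m; "finger_gap": finger opening in m; "gripper_force": force on a finger pad.
Only numpy, scipy, OpenCV 4.12 (cv2) and the standard library are available. Lean on these libraries where they do the work, as an engineer would, in place of code of your own. Each camera call takes 0.05 s, during which the arm holds its last target. There are 200 camera calls.

## Working session

There is one attempt and no reset: what is moved stays moved. The work goes in short steps, Python scripts to look and compute and a tool call to move; the robot and the scene stay as the last step left them, time stands still between calls to the robot, and variables do not carry over. Pictures are saved under pics/ and viewed, at most 14 in all, crops included, and the job is handed in when it is done.

Besides the shell and the picture viewer there is one more tool, called after ">>>" in YAML: its name, and indented under it one key for each argument. servo_tool: Moves the arm, as the interface text tells. Its arguments: {"type":"object","properties":{"steps":{"type":"string"},"grip_force":{"type":"number"}},"required":["steps"]}

```bash
mkdir -p pics; cat > h.py <<'E'
import numpy as np, cv2
from rig import env
def cam(n):
    c=env.get_calibration(n); p,d=env.read_camera(n)
    R=cv2.Rodrigues(np.array(c["rvec"],float))[0]; t=np.array(c["tvec"],float).ravel(); K=np.array(c["mtx"])
    return p,d,K,R,t
def save(n,p,s=1): cv2.imwrite("pics/"+n,cv2.resize(p[:,:,::-1],None,fx=s,fy=s))
def cloud(d,K,R,t,fish=False):
    v,u=np.mgrid[:d.shape[0],:d.shape[1]]
    x=(u-K[0,2])/K[0,0]; y=(v-K[1,2])/K[1,1]
    if fish:
        r=np.hypot(x,y); s=np.where(r>1e-9,np.tan(np.minimum(r,1.5))/np.maximum(r,1e-9),1); x=x*s;y=y*s
    P=np.stack([x*d,y*d,d],-1)
    W=(P-t)@R; W[d<=0]=np.nan
    return W
def ray(uv,z,K,R,t,fish=False):
    uv=np.atleast_2d(np.array(uv,float)); x=(uv[:,0]-K[0,2])/K[0,0]; y=(uv[:,1]-K[1,2])/K[1,1]
    if fish:
        r=np.hypot(x,y); s=np.tan(r)/np.maximum(r,1e-9); x=x*s;y=y*s
    D=np.stack([x,y,np.ones_like(x)],-1)@R; C=-R.T@t
    return C+D*((z-C[2])/D[:,2])[:,None]
E
python3 - <<'E'
from h import *
print(env.state())
for n in("scene","side","wrist"):
    p,d,K,R,t=cam(n); save(n+"0.png",p); np.savez("pics/"+n+"0.npz",p=p,d=d,K=K,R=R,t=t)
    print(n,K.round(1).tolist(),(-R.T@t).round(3),R[2].round(2))
E
```

```text
{'time': 0.0, 'joints': array([-8.36206098e+00,  1.96370086e+01,  8.73778049e+01, -1.79239347e-03,
        7.30737640e+01, -8.36404395e+00]), 'qvel': array([-0.00291138, -0.05517054, -0.06409719,  0.01547351,  0.08547406,
        0.0211092 ]), 'effort': array([ 7.61924657e-04, -4.31245601e+01, -2.44219762e+01,  7.17750052e-02,
        5.59406646e-02, -1.04314388e-04]), 'ee_pos': array([5.24576798e-01, 1.03170272e-04, 2.16536288e-01]), 'orientation': array([-1.79912115e+02, -1.11889656e-02,  9.00024976e+01]), 'force': array([ 0.75369976, -0.3898567 , -0.42271401]), 'torque': array([-0.01050749, -0.02600428, -0.00244616]), 'gripper_force': 0.0, 'finger_gap': 0.09186970826522822}
scene [[538.3, 0.0, 287.0], [0.0, 538.3, 215.2], [0.0, 0.0, 1.0]] [ 1.072 -0.332  1.183] [-0.44  0.26 -0.86]
side [[408.8, 0.0, 281.0], [0.0, 408.8, 209.0], [0.0, 0.0, 1.0]] [-0.137 -0.65   0.824] [ 0.53  0.56 -0.64]
wrist [[325.2, 0.0, 280.3], [0.0, 325.2, 210.4], [0.0, 0.0, 1.0]] [0.525 0.082 0.385] [-0.   -0.31 -0.95]
```

View pics/scene0.png

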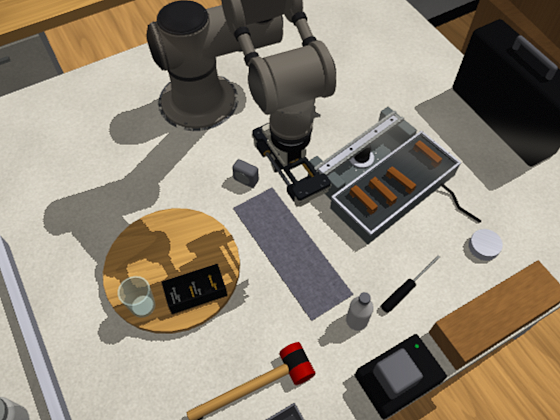

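View pics/wrist0.png

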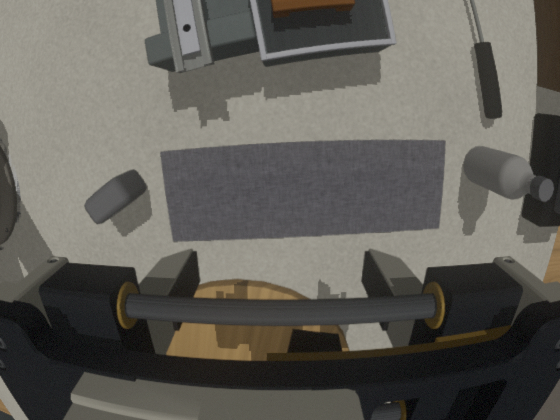

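View pics/side0.png

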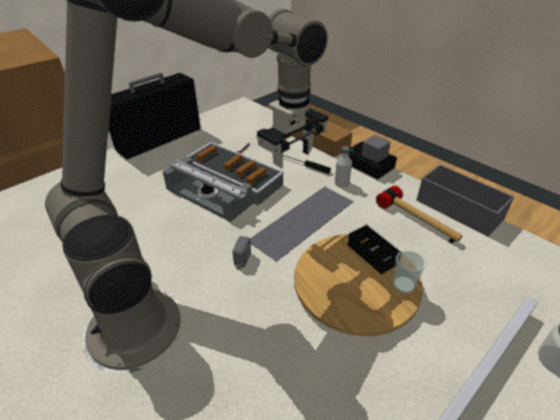

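The scene view shows four pulls (orange, about 362,198 / 382,190 / 400,178 / 428,152), the runner over the bay (360,140), the mat (290,250), and the turntable (170,270) with the tumbler (135,293) and caddy (195,287). Next I'll measure them.

```bash
cat > meas.py <<'E'
from h import *
def rect(pts):
    (c,s,a)=cv2.minAreaRect((pts*1000).astype(np.float32)); 
    if s[0]<s[1]: s=s[::-1]; a+=90
    return np.round(c,1),np.round(s,1),round((a+90)%180-90,1)
def pulls(p,W,K,R,t,zlo,zhi,fish=False):
    hsv=cv2.cvtColor(p,cv2.COLOR_RGB2HSV); 
    m=((hsv[...,0]<16)&(hsv[...,1]>120)&(hsv[...,2]>50)&(W[...,2]>zlo)&(W[...,2]<zhi)).astype(np.uint8)
    n,l,st,ce=cv2.connectedComponentsWithStats(m)
    out=[]
    for i in range(1,n):
        if st[i,4]<60: continue
        q=W[l==i]; z=np.percentile(q[:,2],90); top=q[q[:,2]>z-.006][:,:2]
        out.append((ce[i].round(0),st[i,4],rect(top),round(z*1000,1)))
    return out
E
python3 - <<'E'
from meas import *
for n in("scene","side"):
    f=np.load(f"pics/{n}0.npz"); p,d,K,R,t=[f[k] for k in "pdKRt"]; W=cloud(d,K,R,t); z=W[...,2]
    print(n)
    for o in pulls(p,W,K,R,t,.05,.1): print(o)
    hsv=cv2.cvtColor(p,cv2.COLOR_RGB2HSV)
    reg=(W[...,0]>.3)&(W[...,0]<.9)
    def comp(m,name,mn=150):
        k,l,st,ce=cv2.connectedComponentsWithStats(m.astype(np.uint8))
        for i in range(1,k):
            if st[i,4]>mn: print(name,ce[i].round(),st[i,4],rect(W[l==i][:,:2]),np.nanmedian(z[l==i]).round(4))
    comp(reg&(z>.081)&(z<.095)&(W[...,1]>.1),"runner")
    comp(reg&(z>.028)&(z<.042)&(hsv[...,1]>60),"tt")
    comp(reg&(z>.07)&(z<.09)&(W[...,1]<0)&(hsv[...,2]<80),"caddy?",60)
    comp(reg&(z<.012)&(hsv[...,2]<125)&(hsv[...,0]>100),"mat",800)
    comp(reg&(z>.053)&(z<.064)&(W[...,1]>.1),"lip/plate")
    comp(reg&(z>.1)&(z<.14)&(W[...,1]<0),"tumbler",20)
E
```

```text
scene
(array([428., 151.]), np.int32(189), (array([521.1, 419.3]), array([79. , 22.6]), 9.6), np.float64(76.1))
(array([402., 179.]), np.int32(258), (array([553.8, 309.9]), array([80.2, 22.8]), 11.3), np.float64(75.8))
(array([383., 190.]), np.int32(256), (array([559.5, 250.4]), array([79., 22.]), 9.0), np.float64(75.1))
(array([364., 199.]), np.int32(273), (array([556.6, 194.3]), array([78.6, 21.6]), 9.6), np.float64(75.9))
(array([499., 311.]), np.int32(3671), (array([944.5, 298.7]), array([301. ,  99.8]), -90.0), np.float64(71.8))
(array([302., 370.]), np.int32(95), (array([ 835.2, -150. ]), array([29.7, 21.6]), -19.3), np.float64(54.3))
runner [506. 111.] 471 (array([504.4, 672. ]), array([342.6,  59.7]), 8.6) 0.0883
runner [359. 144.] 1176 (array([416.9, 278.5]), array([292.8,  38.9]), -79.5) 0.0855
tt [171. 264.] 10111 (array([ 470.8, -287.1]), array([319.3, 316.7]), -2.9) 0.0346
tt [242. 391.] 1292 (array([ 806.1, -257.3]), array([276.1,  52.8]), 79.4) 0.0355
caddy? [193. 286.] 574 (array([ 561.3, -265.7]), array([129.7,  67.7]), 80.9) 0.0772
caddy? [284. 412.] 62 (array([ 893
[... 952 characters left out ...]
y([346.6,  88.3]), -13.7) 0.088
runner [209. 179.] 644 (array([417.8, 269.1]), array([301. ,  40.5]), -79.6) 0.0841
tt [421. 214.] 533 (array([ 813.5, -259.8]), array([275.4,  71.2]), -87.2) 0.0338
tt [352. 289.] 8005 (array([ 442.4, -289.6]), array([319.3, 266.1]), -88.6) 0.0335
caddy? [461. 198.] 473 (array([ 890.8, -324.1]), array([238.3,  13.5]), -89.2) 0.0797
caddy? [373. 245.] 389 (array([ 559.6, -268. ]), array([130.8,  64.9]), 80.4) 0.075
mat [299. 223.] 2870 (array([557.8, -15.9]), array([356.8, 119.7]), 2.7) 0.001
lip/plate [155. 134.] 252 (array([486.4, 668.6]), array([345.3,  94.4]), -14.9) 0.0585
tumbler [410. 263.] 485 (array([ 530.5, -384.8]), array([67.3, 65.9]), 36.0) 0.1148
```

>>> servo_tool:
  steps: "0 0 5 -4 9 0 9; 0 0 10.5 -8 18 0 9; 0 0 10.5 -10.7 24 0 9; 0 0 10.5 -10.7 27.3 -2 9; 0 0 10.5 -10.7 27.3 -4 9; 0 0 10.5 -10.7 27.3 -4 9; 0 0 10.5 -10.7 27.3 -4 9; 0 0 10.5 -10.7 27.3 -4 9"

```text
time: 1.15
ee_pos: [0.4189, 0.2722, 0.1778]
orientation: [179.9, -0.0, 100.4]
force: [0.0, 0.2, 0.6]
finger_gap: 0.09
gripper_force: 0.0
```

```bash
python3 - <<'E'
from meas import *
s=env.state(); print(s['time'],s['ee_pos'],s['orientation'],s['force'])
p,d,K,R,t=cam("wrist"); save("w1.png",p); W=cloud(d,K,R,t,True); z=W[...,2]
m=((z>.078)&(z<.096)&(abs(W[...,0]-.417)<.07)&(abs(W[...,1]-.275)<.18)).astype(np.uint8)
k,l,st,ce=cv2.connectedComponentsWithStats(m)
for i in range(1,k):
    if st[i,4]>300: print(ce[i],st[i],rect(W[l==i][:,:2]),np.median(z[l==i]))
E
```

```text
1.15 [0.4188605  0.27222993 0.17784767] [ 1.79926494e+02 -5.14867976e-03  1.00410290e+02] [0.00059295 0.17444043 0.58650565]
[278.45433649 160.70409336] [  255    27    47   273 11311] (array([412.5, 298.5]), array([244.4,  35.7]), -79.4) 0.0865753139522237
[279.40703518 334.69011725] [262 326  35  22 597] (array([442.4, 138.3]), array([34.3, 30.2]), 11.1) 0.08674400623210714
```

View pics/w1.png

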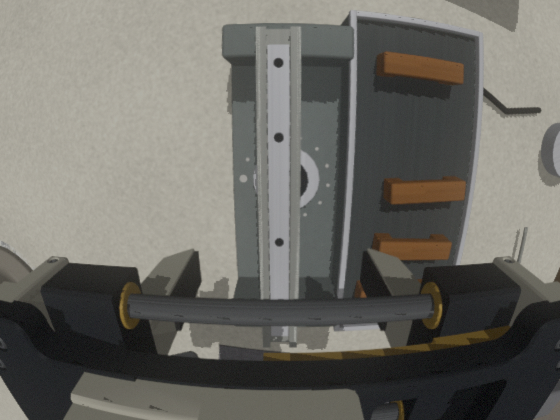

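The wrist view shows the runner along column 278, centred between the fingers, with the knob's white ring at (290,180). Descending to grasp.

>>> servo_tool:
  steps: "0 0 0.2 -0.1 -0.1 -4 9; 0 0 0.2 -0.1 -0.1 -7 9; 0 0 0.2 -0.1 -0.1 -9 9; 0 0 0.2 -0.1 -0.1 -9.3 9; 0 0 0.2 -0.1 -0.1 -9.3 9; 0 0 0.2 -0.1 -0.1 -9.3 2.5; 0 0 0.2 -0.1 -0.1 -9.3 2.5; 0 0 0.2 -0.1 -0.1 -9.3 2.5; 0 0 0.2 -0.1 -0.1 -9.3 2.5; 0 0 0.2 -0.1 -0.1 -9.3 2.5; 0 0 0.2 -0.1 -0.1 -9.3 2.5"
  grip_force: 45

```text
time: 2.58
ee_pos: [0.417, 0.272, 0.0842]
orientation: [180.0, 0.0, 100.7]
force: [0.0, 0.1, 0.2]
finger_gap: 0.0347
gripper_force: 0.0
```

>>> servo_tool:
  steps: "0 0 0 0 0 0 2.5; 0 0 0 0 0 0 2.5; 0 0 0 0 0 0.5 2.5; 0 0 0 0 0 1.5 2.5; 0 0 0 0 0 3 2.5; 0 0 0 0 0 5 2.5; 0 0 0 0 0 5 2.5"

```text
time: 3.45
ee_pos: [0.4181, 0.2725, 0.136]
orientation: [179.8, -0.1, 100.7]
force: [-0.2, -0.1, -0.3]
finger_gap: 0.025
gripper_force: 0.0
```

```bash
python3 - <<'E'
from meas import *
p,d,K,R,t=cam("wrist"); q,d2,*c=cam("side"); save("w2.png",np.hstack([cv2.resize(p,(400,300)),cv2.resize(q[100:240,140:327],(400,300))]))
W=cloud(d,K,R,t,True); z=W[...,2]
m=((z>.078)&(z<.15)&(abs(W[...,0]-.417)<.07)&(abs(W[...,1]-.275)<.18)).astype(np.uint8)
k,l,st,ce=cv2.connectedComponentsWithStats(m)
for i in range(1,k):
    if st[i,4]>300: print(ce[i],st[i],rect(W[l==i][:,:2]),np.median(z[l==i]))
E
```

```text
[279.45096666 153.73269823] [  244    12    73   288 14276] (array([410.2, 313. ]), array([216.2,  37.9]), -79.5) 0.08659221027603001
[279.11748634 338.93624772] [ 259  326   42   27 1098] (array([437.3, 166.5]), array([39.7, 35.2]), -81.2) 0.0866429616080283
```

View pics/w2.png

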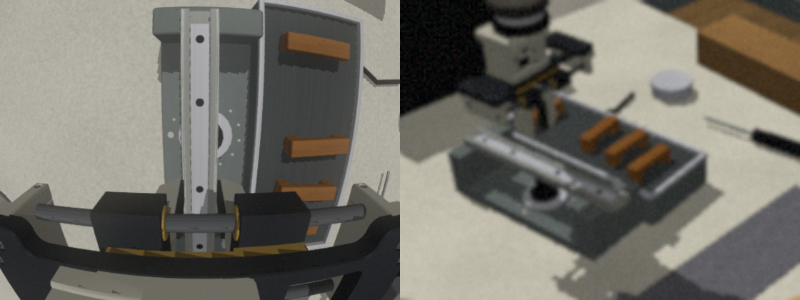

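The runner is still on the cheeks and the fingers closed above it, so the grip slipped. Trying again, and this time checking the grip force before lifting.

>>> servo_tool:
  steps: "0 0 0 0 0 1 9; 0 0 0 0 0 1 9; 0 0 0 0 0 1 9; 0 0 0 0 0 1 9; 0 0 0 0 0 1 9; 0 0 0 0 0 1 9; 0 0 0 0 0 -2 9; 0 0 0 0 0 -4 9; 0 0 0 0 0 -5.1 9; 0 0 0 0 0 -5.1 9; 0 0 0 0 0 -5.1 2; 0 0 0 0 0 -5.1 0; 0 0 0 0 0 -5.1 0; 0 0 0 0 0 -5.1 0; 0 0 0 0 0 -5.1 0; 0 0 0 0 0 -5.1 0; 0 0 0 0 0 -5.1 0; 0 0 0 0 0 -5.1 0; 0 0 0 0 0 -5.1 0; 0 0 0 0 0 -5.1 0"
  grip_force: 55

```text
time: 6.05
ee_pos: [0.417, 0.272, 0.0832]
orientation: [180.0, -0.0, 100.7]
force: [-0.2, -0.1, -0.4]
finger_gap: 0.0005
gripper_force: 0.0
```

```bash
python3 - <<'E'
from meas import *
s=env.state(); print(s['force'],s['gripper_force'],s['finger_gap'])
p,d,K,R,t=cam("wrist"); q,d2,*c=cam("side"); r,d3,*c3=cam("scene"); save("w3.png",np.hstack([cv2.resize(r[90:230,250:437],(400,300)),cv2.resize(q[100:240,140:327],(400,300))]))
for dd,cc in ((d2,c),(d3,c3),):
    W=cloud(dd,*cc); z=W[...,2]
    m=((z>.03)&(z<.094)&(abs(W[...,0]-.417)<.07)&(abs(W[...,1]-.275)<.2))
    for lo in (.078,): 
        mm=m&(z>lo); print(mm.sum(),rect(W[mm][:,:2]),np.median(z[mm]))
E
```

```text
[-0.19211117 -0.11732748 -0.42333322] 0.0 0.0004973288240069853
520 (array([418.3, 271.3]), array([303.9,  42.6]), -79.4) 0.08386790388029167
949 (array([427. , 274.7]), array([303.6, 101.1]), -79.3) 0.08498340212708368
```

View pics/w3.png

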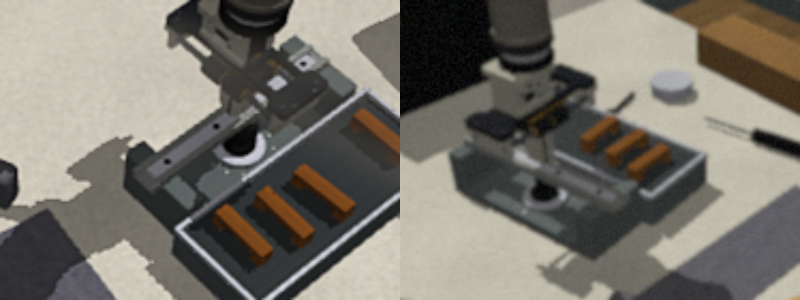

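```bash
python3 - <<'E'
from meas import *
p,d,K,R,t=cam("wrist"); q,d2,*c=cam("side"); r,d3,*c3=cam("scene")
save("w4.png",np.hstack([cv2.resize(p[150:420,150:420],(400,400)),cv2.resize(q[140:200,180:240],(400,400),interpolation=cv2.INTER_CUBIC)]))
W=cloud(d,K,R,t,True)
for v in range(200,420,12): print(v,[tuple((W[v,u]*1000).round(0)) for u in (265,279,293)])
E
```

```text
200 [(np.float64(403.0), np.float64(302.0), np.float64(78.0)), (np.float64(410.0), np.float64(306.0), np.float64(86.0)), (np.float64(417.0), np.float64(307.0), np.float64(86.0))]
212 [(np.float64(404.0), np.float64(295.0), np.float64(78.0)), (np.float64(411.0), np.float64(299.0), np.float64(86.0)), (np.float64(418.0), np.float64(301.0), np.float64(86.0))]
224 [(np.float64(405.0), np.float64(288.0), np.float64(79.0)), (np.float64(412.0), np.float64(293.0), np.float64(86.0)), (np.float64(420.0), np.float64(294.0), np.float64(86.0))]
236 [(np.float64(406.0), np.float64(281.0), np.float64(78.0)), (np.float64(414.0), np.float64(285.0), np.float64(85.0)), (np.float64(421.0), np.float64(287.0), np.float64(86.0))]
248 [(np.float64(408.0), np.float64(274.0), np.float64(78.0)), (np.float64(415.0), np.float64(278.0), np.float64(86.0)), (np.float64(423.0), np.float64(280.0), np.float64(86.0))]
260 [(np.float64(408.0), np.float64(280.0), np.float64(107.0)), (np.float64(415.0), np.float64(280.0), np.float64(104.0)), (np.float64(421.0), np.float64(282.0), np.float64(106.0))]
272 [(np.float64(406.0)
[... 1641 characters left out ...]
.float64(295.0), np.float64(198.0)), (np.float64(412.0), np.float64(295.0), np.float64(198.0)), (np.float64(415.0), np.float64(297.0), np.float64(199.0))]
392 [(np.float64(409.0), np.float64(295.0), np.float64(202.0)), (np.float64(412.0), np.float64(296.0), np.float64(203.0)), (np.float64(415.0), np.float64(296.0), np.float64(202.0))]
404 [(np.float64(409.0), np.float64(295.0), np.float64(206.0)), (np.float64(412.0), np.float64(294.0), np.float64(205.0)), (np.float64(415.0), np.float64(298.0), np.float64(208.0))]
416 [(np.float64(409.0), np.float64(296.0), np.float64(210.0)), (np.float64(412.0), np.float64(296.0), np.float64(210.0)), (np.float64(415.0), np.float64(297.0), np.float64(210.0))]
```

View pics/w4.png

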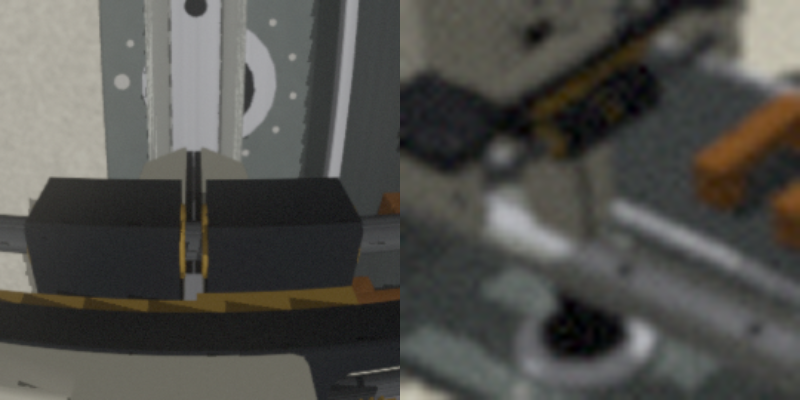

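Wrist depth suggests the fingertips end above the runner (z≈0.09) although the TCP reads 0.083. I'll measure how far the tips really stand from the TCP.

```bash
python3 - <<'E'
from meas import *
s=env.state(); print(s['ee_pos'],s['joints'])
c=env.get_calibration("wrist"); R=cv2.Rodrigues(np.array(c["rvec"]))[0]; print(-R.T@np.array(c["tvec"]).ravel())
p,d,K,R,t=cam("wrist"); W=cloud(d,K,R,t,True)
for v in range(246,264): print(v,[tuple(int(a) for a in (W[v,u]*1000).round(0)) for u in (258,268,275,283,290,300)])
E
```

```text
[0.4170467  0.27202182 0.08325326] [ 2.42896559e+01  2.56849320e+01  1.01872187e+02 -2.27244072e-03
  5.24351269e+01  1.35914795e+01]
[0.40167082 0.35275048 0.25113093]
246 [(403, 278, 87), (409, 278, 85), (413, 279, 86), (417, 280, 87), (421, 281, 86), (426, 283, 88)]
247 [(403, 278, 88), (409, 278, 86), (413, 278, 85), (417, 280, 86), (421, 280, 85), (426, 282, 87)]
248 [(403, 277, 87), (409, 278, 86), (413, 278, 86), (417, 279, 86), (421, 280, 86), (426, 281, 87)]
249 [(403, 277, 88), (409, 276, 85), (413, 278, 86), (417, 279, 86), (421, 279, 86), (426, 281, 88)]
250 [(404, 276, 88), (409, 276, 86), (412, 281, 94), (417, 278, 86), (421, 279, 86), (426, 280, 88)]
251 [(404, 275, 88), (409, 276, 86), (412, 281, 95), (417, 277, 86), (420, 282, 95), (426, 280, 89)]
252 [(404, 275, 88), (409, 280, 97), (412, 281, 97), (417, 280, 94), (420, 282, 96), (427, 279, 87)]
253 [(404, 274, 87), (409, 279, 97), (413, 280, 97), (417, 280, 96), (420, 282, 97), (427, 278, 88)]
254 [(404, 273, 87), (409, 280, 98), (412, 281, 99), (417, 279, 95), (420, 282, 98), (427, 277, 87)]
255 [(404, 273, 88), (
[... 236 characters left out ...]
, 102), (417, 280, 100), (420, 282, 102), (425, 283, 103)]
258 [(404, 280, 105), (409, 280, 104), (413, 280, 103), (417, 280, 100), (420, 283, 106), (425, 283, 104)]
259 [(404, 279, 106), (409, 280, 105), (412, 281, 106), (417, 280, 102), (420, 282, 105), (425, 283, 105)]
260 [(404, 279, 106), (409, 280, 107), (412, 281, 107), (417, 280, 104), (420, 282, 107), (425, 283, 106)]
261 [(404, 280, 108), (409, 280, 108), (413, 281, 108), (417, 280, 104), (420, 282, 107), (425, 283, 108)]
262 [(404, 279, 109), (409, 281, 109), (413, 281, 109), (417, 280, 106), (420, 282, 108), (425, 283, 108)]
263 [(404, 279, 110), (409, 280, 110), (413, 281, 110), (417, 281, 108), (420, 282, 110), (425, 283, 109)]
```

>>> servo_tool:
  steps: "0 0 0 0 0 0 9; 0 0 0 0 0 0 9; 0 0 0 0 0 0 9; 0 0 0 0 0 0 9; 0 0 0 0 0 0 9; 0 0 0 0 0 0 9; 0 0 0 0 0 0 9; 0 0 0 0 0 0 9; 0 0 0 0 0 0 9; 0 0 0 0 0 0 9"

```text
time: 7.65
ee_pos: [0.417, 0.272, 0.0832]
orientation: [180.0, 0.0, 100.7]
force: [-0.1, 1.0, -0.6]
finger_gap: 0.0896
gripper_force: 0.0
```

```bash
cat > tip.py <<'E'
from meas import *
def tip():
    s=env.state(); e=s['ee_pos']; yaw=np.radians(s['orientation'][2])
    p,d,K,R,t=cam("wrist"); W=cloud(d,K,R,t,True); L=W-e
    tx=np.array([np.cos(yaw),np.sin(yaw)]); ty=np.array([np.sin(yaw),-np.cos(yaw)])
    lx=L[...,:2]@tx; ly=L[...,:2]@ty; z=L[...,2]
    for lo,hi in((-.075,-.0),(0,.075)):
        m=(ly>lo)&(ly<hi)&(lx>.003)&(lx<.014)&(z<.06)&(z>-.06)
        h=np.histogram(z[m],bins=np.arange(-.06,.061,.005)); print(lo,h[0].tolist())
        mm=m&(z>.015)&(z<.04); print('ly range',np.percentile(ly[mm],[2,50,98]).round(4),'lx',np.median(lx[mm]).round(4))
    return p
if __name__=="__main__": save("w5.png",tip()); s=env.state(); print(s['ee_pos'],s['finger_gap'],s['force'])
E
python3 tip.py
```

```text
-0.075 [37, 0, 0, 0, 0, 0, 0, 0, 0, 0, 10, 22, 509, 24, 71, 100, 162, 172, 190, 211, 231, 256, 239, 114]
ly range [-0.0612 -0.0506 -0.0446] lx 0.0092
0 [216, 116, 36, 19, 40, 114, 94, 64, 0, 0, 11, 16, 540, 29, 61, 119, 152, 175, 195, 203, 233, 260, 238, 116]
ly range [0.0443 0.0502 0.061 ] lx 0.0092
[0.4170279  0.27200197 0.08322821] 0.08979834151437754 [-0.03645647  0.51978009  0.50457884]
```

View pics/w5.png

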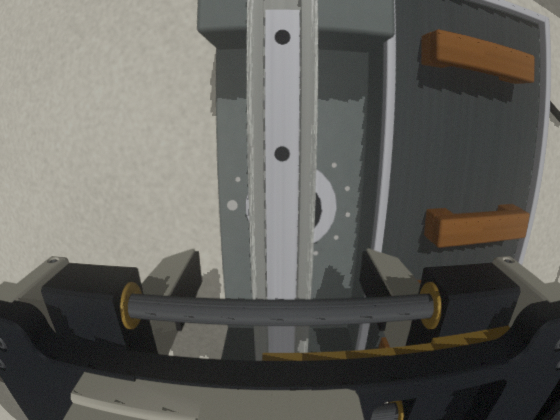

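The fingertips actually sit about 10 mm above the reported TCP rather than 17 mm ahead of it, so there is a steady 27 mm offset in z. I'll lower every height by that amount and regrasp.

>>> servo_tool:
  steps: "0 0 0 0.1 -0.1 0 7; 0 0 0 0.1 -0.1 -1 7; 0 0 0 0.1 -0.1 -2 7; 0 0 0 0.1 -0.1 -2.6 7; 0 0 0 0.1 -0.1 -2.6 7; 0 0 0 0.1 -0.1 -2.6 2; 0 0 0 0.1 -0.1 -2.6 2; 0 0 0 0.1 -0.1 -2.6 2; 0 0 0 0.1 -0.1 -2.6 2; 0 0 0 0.1 -0.1 -2.6 2; 0 0 0 0.1 -0.1 -2.6 2; 0 0 0 0.1 -0.1 -2.6 2; 0 0 0 0.1 -0.1 -2.6 2"
  grip_force: 50

```text
time: 9.32
ee_pos: [0.4181, 0.271, 0.0574]
orientation: [180.0, -0.0, 100.7]
force: [-0.2, -0.6, 2.9]
finger_gap: 0.0342
gripper_force: 50.0
```

>>> servo_tool:
  steps: "0 0 0 0 0 0.5 2; 0 0 0 0 0 1.5 2; 0 0 0 0 0 3 2; 0 0 0 0 0 5 2; 0 0 -8 1 -3 5 2; 0 0 -18 2 -6 5 2; 0 0 -28 4 -9 5 2; 0 0 -38 6 -12 5 2; 0 0 -48 7 -15 5 2; 0 0 -58 8 -18 5 2; 0 0 -68 10 -21 5 2; 0 0 -78 12 -24 5 2; 0 0 -88 13.8 -28.6 5 2; 0 0 -97.9 13.8 -28.6 4 2; 0 0 -97.9 13.8 -28.6 1 2; 0 0 -97.9 13.8 -28.6 0 2; 0 0 -97.9 13.8 -28.6 0 2; 0 0 -97.9 13.8 -28.6 0 2"

```text
time: 11.58
ee_pos: [0.5568, -0.0149, 0.0584]
orientation: [180.0, -0.1, 2.8]
force: [-0.2, -0.1, -2.9]
finger_gap: 0.0345
gripper_force: 50.0
```

```bash
python3 - <<'E'
from meas import *
for n in("scene","side","wrist"):
    p,d,K,R,t=cam(n); W=cloud(d,K,R,t,n=="wrist"); z=W[...,2]
    hsv=cv2.cvtColor(p,cv2.COLOR_RGB2HSV)
    near=(abs(W[...,0]-.556)<.25)&(abs(W[...,1]+.015)<.1)
    m=near&(z<.012)&(hsv[...,2]<125)&(hsv[...,0]>100)
    m=cv2.morphologyEx(m.astype(np.uint8),cv2.MORPH_OPEN,np.ones((3,3)))>0
    print(n,"mat",m.sum(),rect(W[m][:,:2]))
    m=(abs(W[...,1]+.015)<.04)&(abs(W[...,0]-.556)<.18)&(z<.1)&(z>.05)&(hsv[...,2]>90)
    if m.sum()>50: print("run",m.sum(),rect(W[m][:,:2]),np.median(z[m]))
    if n=="scene": save("s6.png",p)
    for o in (pulls(p,W,K,R,t,.05,.1) if n!="wrist" else []): print(o)
E
```

```text
scene mat 3295 (array([555.5, -14. ]), array([362.1, 121.1]), 2.7)
run 1178 (array([558.2,  -7.4]), array([301.2,  53.1]), 2.4) 0.08648702211816167
(array([428., 151.]), np.int32(190), (array([521. , 417.6]), array([80.1, 22.4]), 11.8), np.float64(76.0))
(array([402., 179.]), np.int32(257), (array([554. , 308.8]), array([80.5, 22.9]), 14.4), np.float64(75.8))
(array([383., 190.]), np.int32(271), (array([559.6, 249.6]), array([79.2, 23.1]), 7.4), np.float64(75.3))
(array([364., 199.]), np.int32(279), (array([555.2, 193.7]), array([78.5, 21.1]), 8.3), np.float64(75.6))
(array([499., 312.]), np.int32(3638), (array([944.4, 297.8]), array([298.8,  99.7]), 90.0), np.float64(71.8))
(array([303., 370.]), np.int32(89), (array([ 835.9, -148.9]), array([29.5, 23.6]), -4.5), np.float64(54.5))
side mat 2142 (array([558.5, -15.8]), array([357.1, 115.9]), 2.5)
run 495 (array([558.5, -19.4]), array([304.1,  69.5]), -3.5) 0.08502101004715605
(array([206., 153.]), np.int32(101), (array([518. , 416.6]), array([80.8, 23.7]), 9.3), np.float64(72.4))
(array([233., 161.]), np.int32(109), (array([550.9, 306.5]), array([75.8, 21.4]), 14.6), np.float64(73.2))
(array([245., 168.]), np.int32(125), (array([555.6, 247.7]), array([76.8, 22.8]), 5.5), np.float64(72.7))
(array([256., 175.]), np.int32(122), (array([554.2, 191.5]), array([78.3, 22.6]), 8.1), np.float64(73.5))
wrist mat 17872 (array([578.3, -14.3]), array([287.5, 118.7]), 2.9)
run 21489 (array([597.2,  -7.3]), array([188.6,  49.8]), 2.7) 0.0873454084891427
```

View pics/s6.png

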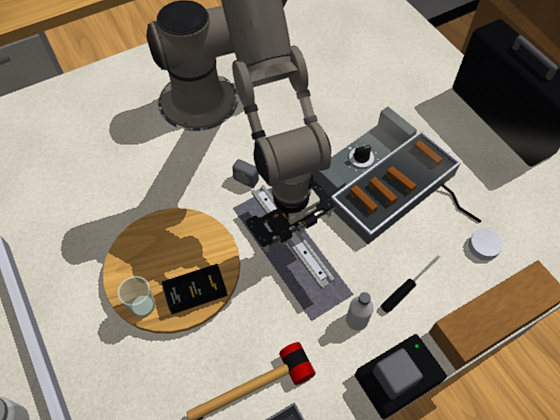

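The runner is held level above the mat and aligned with it, and the four pulls haven't moved. Lowering until the fingertips are just above the felt, then releasing.

>>> servo_tool:
  steps: "0 0 0 0 0 -3 2; 0 0 0 0 0 -5 2; 0 0 0 0 0 -5.8 2; 0 0 0 0 0 -6.1 2; 0 0 0 0 0 -6.3 2; 0 0 0 0 0 -6.3 2; 0 0 0 0 0 -6.3 2"

```text
time: 12.6
ee_pos: [0.5563, -0.015, -0.0053]
orientation: [180.0, -0.0, 2.8]
force: [0.7, 0.1, -3.8]
finger_gap: 0.0345
gripper_force: 50.0
```

>>> servo_tool:
  steps: "0 0 0 0 0 -0.1 2; 0 0 0 0 0 -0.2 2; 0 0 0 0 0 -0.2 2"

```text
time: 12.98
ee_pos: [0.5564, -0.015, -0.0063]
orientation: [180.0, -0.1, 2.8]
force: [-3.5, 0.7, 9.4]
finger_gap: 0.0346
gripper_force: 56.2
```

>>> servo_tool:
  steps: "0 0 0 0 0 0.15 2; 0 0 0 0 0 0.15 2; 0 0 0 0 0 0.15 2"
  grip_force: 3

```text
time: 13.35
ee_pos: [0.5561, -0.015, -0.0062]
orientation: [180.0, -0.0, 2.8]
force: [-1.2, -0.9, 0.5]
finger_gap: 0.0346
gripper_force: 4.8
```

>>> servo_tool:
  steps: "0 0 0 0 0 0 5; 0 0 0 0 0 0 5; 0 0 0 0 0 0 5; 0 0 0 0 0 0 5; 0 0 0 0 0 3 5; 0 0 0 0 0 7 5; 0 0 0 0 0 12 5; 0 0 0 0 0 14 5; 0 0 0 0 0 14 5"

```text
time: 14.48
ee_pos: [0.5569, -0.015, 0.1352]
orientation: [180.0, -0.2, 2.8]
force: [0.7, 0.0, -0.5]
finger_gap: 0.0502
gripper_force: 0.0
```

```bash
python3 - <<'E'
from meas import *
for n in("scene","side"):
    p,d,K,R,t=cam(n); W=cloud(d,K,R,t); z=W[...,2]
    m=(abs(W[...,1]+.015)<.055)&(abs(W[...,0]-.556)<.18)&(z<.03)&(z>.0085)
    m=cv2.morphologyEx(m.astype(np.uint8),cv2.MORPH_OPEN,np.ones((3,3)))>0
    print(n,"run",m.sum(),rect(W[m][:,:2]),np.percentile(z[m],[10,50,90]))
    if n=="scene":
        np.savez("pics/s7.npz",p=p,d=d,K=K,R=R,t=t)
        # knob: top z .062
        k=(z>.052)&(z<.068)&(np.hypot(W[...,0]-.424,W[...,1]-.285)<.03)
        print("knob",k.sum(),rect(W[k][:,:2]),np.median(z[k]))
        c=p[130:180,335:395]; save("k7.png",np.hstack([cv2.resize(c,(600,500),interpolation=cv2.INTER_CUBIC)]))
E
```

```text
scene run 1086 (array([596.7, -13.1]), array([221.9,  37.6]), 2.7) [0.01044339 0.01364044 0.01668295]
knob 91 (array([423.8, 283.5]), array([40.5, 15.3]), 78.2) 0.059874257949747
side run 686 (array([557.8, -17.9]), array([297.3,  40.2]), 2.8) [0.00999695 0.01218844 0.01452715]
```

View pics/k7.png

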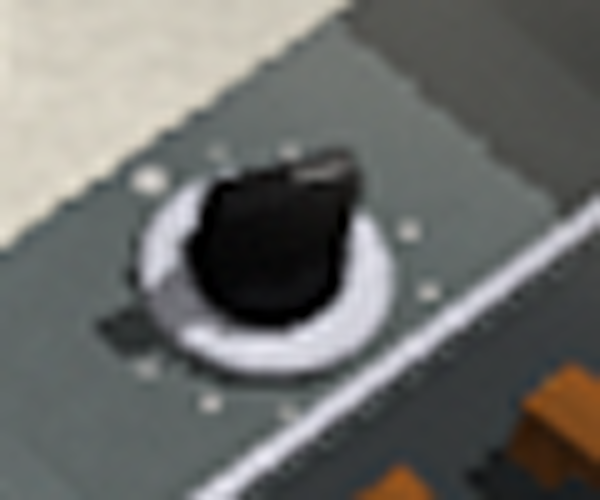

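The runner lies level on the mat at about (557,-16), 2.8°. The knob bar is at about 78°, with the white mark at the upper right (320,165), pointing to +y. Off is at about 190°, so it needs roughly a 112° anticlockwise turn. Moving over the knob to check.

>>> servo_tool:
  steps: "0 0 10 -1.5 3.5 0 5; 0 0 20 -3 7 0 5; 0 0 30 -5 11 0 5; 0 0 40 -7 15 0 5; 0 0 50 -9 19 0 5; 0 0 60 -11 23 0 5; 0 0 70 -12.5 27 0 5; 0 0 75.4 -13.3 29.8 0 5; 0 0 75.4 -13.3 29.8 -1.5 5; 0 0 75.4 -13.3 29.8 -1.5 5; 0 0 75.4 -13.3 29.8 -1.5 5"

```text
time: 15.95
ee_pos: [0.4231, 0.2819, 0.1181]
orientation: [-179.9, 0.1, 78.1]
force: [0.2, 0.3, 0.2]
finger_gap: 0.0501
gripper_force: 0.0
```

```bash
python3 - <<'E'
from meas import *
print(env.state()['ee_pos'],env.state()['orientation'])
p,d,K,R,t=cam("wrist"); W=cloud(d,K,R,t,True); z=W[...,2]
near=np.hypot(W[...,0]-.424,W[...,1]-.284)<.035
k=near&(z>.054)&(z<.069); print("bar",k.sum(),rect(W[k][:,:2]),np.median(z[k]))
g=p.astype(int).sum(2); w=k&(g>np.percentile(g[k],90)); print("mark",W[w][:,:2].mean(0))
hsv=cv2.cvtColor(p,cv2.COLOR_RGB2HSV)
w=(hsv[...,1]<60)&(hsv[...,2]>150)&(np.hypot(W[...,0]-.424,W[...,1]-.284)<.07)&(z<.03)&(z>.01)
n,l,st,ce=cv2.connectedComponentsWithStats(w.astype(np.uint8))
for i in range(1,n):
    if st[i,4]>8: print(st[i,4],ce[i].round(),(np.nanmean(W[l==i],0)*1000).round(1))
q=p[100:380,120:440]; save("w8.png",q,2)
E
```

```text
[0.42311147 0.28190954 0.11808204] [-1.79939363e+02  6.53054492e-02  7.80808189e+01]
bar 1025 (array([422.7, 284.6]), array([41.6, 14. ]), 77.1) 0.06208703808716684
mark [0.42431822 0.29207605]
15 [274. 152.] [428.2 327.9  18.9]
15 [299. 156.] [447.1 320.5  18.7]
16 [250. 160.] [407.5 325.9  18.9]
2252 [278. 197.] [423.4 291.3  24.4]
14 [318. 170.] [461.  305.6  18.9]
12 [234. 177.] [390.2 315.   19. ]
14 [328. 192.] [466.4 285.6  18.5]
14 [228. 199.] [380.2 297.1  19.3]
13 [328. 215.] [462.2 265.5  19. ]
63 [232. 221.] [378.9 276.6  19.1]
15 [226. 235.] [370.2 264.6  17.7]
10 [316. 234.] [449.3 249.5  18.8]
12 [298. 246.] [430.7 241.3  19.3]
```

View pics/w8.png

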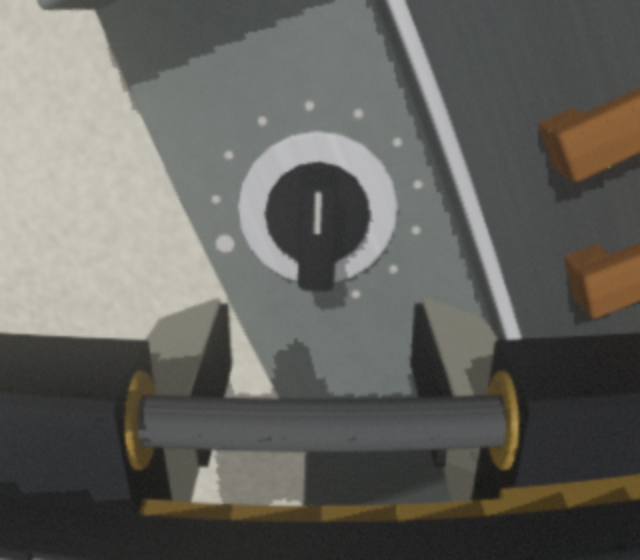

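The mark is on the +y end (317,195 in the crop) and the big dot is front-left (225,243). Knob centre is (422.9,284.6), so the turn to off is +113°. Gripping the bar now.

>>> servo_tool:
  steps: "0 0 -0.8 0 0.27 -4 5; 0 0 -0.8 0 0.27 -7 5; 0 0 -0.8 0 0.27 -8.5 5; 0 0 -0.8 0 0.27 -8.8 5; 0 0 -0.8 0 0.27 -8.8 0.8; 0 0 -0.8 0 0.27 -8.8 0.8; 0 0 -0.8 0 0.27 -8.8 0.8; 0 0 -0.8 0 0.27 -8.8 0.8; 0 0 -0.8 0 0.27 -8.8 0.8; 0 0 -0.8 0 0.27 -8.8 0.8; 0 0 -0.8 0 0.27 -8.8 0.8"
  grip_force: 20

```text
time: 17.38
ee_pos: [0.4223, 0.2859, 0.0311]
orientation: [-179.9, 0.0, 77.4]
force: [-4.1, 1.2, 6.1]
finger_gap: 0.0137
gripper_force: 20.0
```

>>> servo_tool:
  steps: "0 0 10 0 0 0 0.8; 0 0 20 0 0 0 0.8; 0 0 30 0 0 0 0.8; 0 0 40 0 0 0 0.8; 0 0 50 0 0 0 0.8; 0 0 60 0 0 0 0.8; 0 0 70 0 0 0 0.8; 0 0 80 0 0 0 0.8; 0 0 90 0 0 0 0.8; 0 0 100 0 0 0 0.8; 0 0 106 0 0 0 0.8; 0 0 110 0 0 0 0.8; 0 0 113 0 0 0 0.8; 0 0 116 0 0 0 0.8; 0 0 116 0 0 0 0.8"

```text
time: 19.25
ee_pos: [0.4225, 0.286, 0.0311]
orientation: [180.0, -0.0, -166.7]
force: [-4.1, 1.2, 5.2]
finger_gap: 0.0142
gripper_force: 20.6
```

```bash
python3 -c "
from rig import env
s=env.state();print(s['orientation'],s['torque'],s['force'],s['finger_gap'],s['joints'].round(1))"
```

```text
[ 1.79955498e+02 -3.73787160e-02 -1.66681651e+02] [ 0.40287896  0.67045468 -0.45626317] [-4.13785488  1.17255063  5.18613754] 0.01416498128811526 [ 2.540e+01  3.130e+01  1.026e+02  1.000e-01  4.610e+01 -7.790e+01]
```

>>> servo_tool:
  steps: "0 0 0 0 0 0 3.4; 0 0 0 0 0 0 3.4; 0 0 0 0 0 0 3.4; 0 0 0 0 0 4 3.4; 0 0 0 0 0 9 3.4; 0 0 -2 3 0 12 3.4; 0 0 -2.8 8 0 12 3.4; 0 0 -2.8 12 0 12 3.4; 0 0 -2.8 13 0 12 3.4; 0 0 -2.8 13 0 12 3.4; 0 0 -2.8 13 0 12 3.4; 0 0 -2.8 13 0 12 3.4"

```text
time: 20.75
ee_pos: [0.5521, 0.286, 0.151]
orientation: [180.0, -0.0, -169.4]
force: [0.2, 0.5, -0.9]
finger_gap: 0.0341
gripper_force: 0.0
```

```bash
cat > look.py <<'E'
from meas import *
import sys
s=env.state();print(s['time'],s['ee_pos'].round(4),s['orientation'].round(1),s['finger_gap'])
p,d,K,R,t=cam("wrist"); W=cloud(d,K,R,t,True); np.savez("pics/last.npz",p=p,W=W)
for o in pulls(p,W,K,R,t,.03,.15): print('w',o)
p2,d2,*c=cam("scene"); W2=cloud(d2,*c)
for o in pulls(p2,W2,*c,.03,.1)[:-2]: print('s',o)
if len(sys.argv)>1: save(sys.argv[1],p)
E
python3 look.py w9.png; python3 - <<'E'
import numpy as np,sys
from meas import *
f=np.load("pics/last.npz"); p,W=f['p'],f['W']; z=W[...,2]
k=(np.hypot(W[...,0]-.423,W[...,1]-.2846)<.03)&(z>.054)&(z<.069); print(k.sum())
if k.sum()>50:
    print(rect(W[k][:,:2])); g=p.astype(int).sum(2); w=k&(g>np.percentile(g[k],92)); print("mark",W[w].mean(0))
E
```

```text
20.75 [0.5521 0.286  0.151 ] [ 180.    -0.  -169.4] 0.03413939707725183
w (array([173., 200.]), np.int32(2101), (array([555.2, 194.4]), array([78.7, 19.8]), 9.1), np.float64(75.2))
w (array([237., 207.]), np.int32(2064), (array([555.8, 249.1]), array([75. , 19.7]), 8.2), np.float64(75.2))
w (array([438., 209.]), np.int32(1799), (array([521., 418.]), array([78.7, 20.1]), 9.7), np.float64(75.1))
w (array([309., 214.]), np.int32(2026), (array([552.8, 308.8]), array([79. , 19.5]), 13.9), np.float64(75.1))
s (array([429., 153.]), np.int32(171), (array([527. , 419.6]), array([68.1, 23.6]), 10.2), np.float64(76.1))
s (array([403., 180.]), np.int32(222), (array([557.6, 311. ]), array([71.7, 22.4]), 15.2), np.float64(75.9))
s (array([383., 190.]), np.int32(262), (array([558.6, 249.6]), array([80. , 21.2]), 11.0), np.float64(75.9))
s (array([364., 199.]), np.int32(263), (array([556. , 193.9]), array([79.6, 21.9]), 9.1), np.float64(76.1))
s (array([496., 313.]), np.int32(4017), (array([944.3, 298.5]), array([299.2,  99.6]), -90.0), np.float64(71.7))
919
(array([422.7, 284.4]), array([42. , 14.6]), 9.7)
mark [0.41090565 0.28180071 0.06248209]
```

View pics/w9.png

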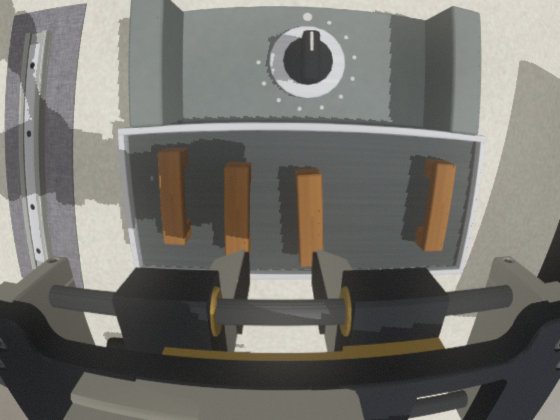

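The knob now points at the big dot (bar 189.7°, dot 190.3°, and the end-stop torque was felt), so it is off. The four pulls are at columns 173, 237, 309 and 438. Picking the first one.

>>> servo_tool:
  steps: "0 0 -1.5 0.3 -5 0 3.6; 0 0 -1.5 0.3 -9.15 -2 3.6; 0 0 -1.5 0.3 -9.15 -6 3.6; 0 0 -1.5 0.3 -9.15 -9 3.6; 0 0 -1.5 0.3 -9.15 -10.5 3.6; 0 0 -1.5 0.3 -9.15 -10.7 3.6; 0 0 -1.5 0.3 -9.15 -10.7 1; 0 0 -1.5 0.3 -9.15 -10.7 1; 0 0 -1.5 0.3 -9.15 -10.7 1; 0 0 -1.5 0.3 -9.15 -10.7 1; 0 0 -1.5 0.3 -9.15 -10.7 1; 0 0 -1.5 0.3 -9.15 -9.5 1; 0 0 -1.5 0.3 -9.15 -6 1; 0 0 -1.5 0.3 -9.15 -3 1; 0 0 -1.5 0.3 -9.15 -3 1"
  grip_force: 20

```text
time: 22.72
ee_pos: [0.5575, 0.1945, 0.1235]
orientation: [180.0, 0.3, -170.9]
force: [-0.0, 0.5, -0.1]
finger_gap: 0.02
gripper_force: 20.0
```

>>> servo_tool:
  steps: "0 0 -2 -2 -5 0 1; 0 0 -4 -4 -10 0 1; 0 0 -6 -6 -15 0 1; 0 0 -8 -8 -20 0 1; 0 0 -10 -10 -25 0 1; 0 0 -12 -12 -30 0 1; 0 0 -14 -13 -35 0 1; 0 0 -16 -14 -40 0 1; 0 0 -18.5 -15 -45 0 1; 0 0 -18.5 -15.9 -50 0 1; 0 0 -18.5 -15.9 -54 0 1; 0 0 -18.5 -15.9 -56.2 0 1; 0 0 -18.5 -15.9 -56.2 -3 1; 0 0 -18.5 -15.9 -56.2 -4 1; 0 0 -18.5 -15.9 -56.2 -4 1"

```text
time: 24.6
ee_pos: [0.3965, -0.3669, 0.0798]
orientation: [179.9, -0.1, 170.6]
force: [0.3, 0.2, -0.6]
finger_gap: 0.0195
gripper_force: 20.0
```

```bash
python3 look.py w10.png
```

```text
24.6 [ 0.3965 -0.3669  0.0798] [ 1.799e+02 -1.000e-01  1.706e+02] 0.01947051874574071
w (array([280., 248.]), np.int32(3554), (array([ 380.5, -365.8]), array([50.2, 19.9]), -9.3), np.float64(110.0))
w (array([280., 334.]), np.int32(507), (array([ 428. , -373.7]), array([19. , 13.8]), 81.3), np.float64(109.7))
s (array([428., 151.]), np.int32(189), (array([521.5, 419.2]), array([79. , 22.2]), 9.3), np.float64(75.8))
s (array([402., 178.]), np.int32(254), (array([553.9, 310.8]), array([79.4, 22.3]), 15.2), np.float64(75.1))
s (array([383., 190.]), np.int32(267), (array([558.4, 249.4]), array([80. , 21.6]), 7.5), np.float64(75.9))
s (array([496., 313.]), np.int32(3928), (array([944.3, 298.6]), array([300.5,  99.6]), 90.0), np.float64(71.7))
```

View pics/w10.png

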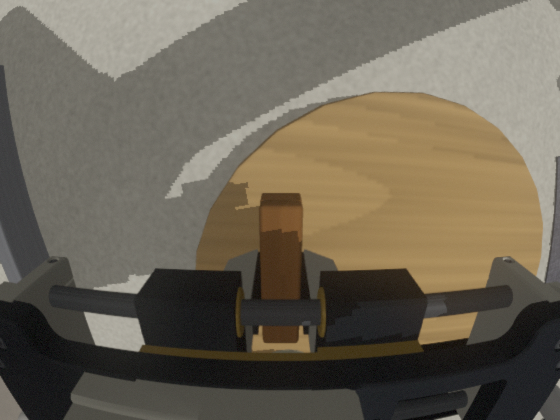

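>>> servo_tool:
  steps: "0 0 0 0.1 0.4 -2 1; 0 0 0 0.1 0.4 -3.5 1; 0 0 0 0.1 0.4 -4.5 1; 0 0 0 0.1 0.4 -4.9 1; 0 0 0 0.1 0.4 -5 1; 0 0 0 0.1 0.4 -5 1; 0 0 0 0.1 0.4 -5 1"

```text
time: 25.58
ee_pos: [0.3982, -0.364, 0.0311]
orientation: [-180.0, 0.0, 170.6]
force: [-0.1, -0.5, -1.0]
finger_gap: 0.0196
gripper_force: 20.0
```

>>> servo_tool:
  steps: "0 0 0 0 0 -0.15 1; 0 0 0 0 0 -0.15 1; 0 0 0 0 0 -0.15 2.6; 0 0 0 0 0 -0.15 3.4; 0 0 0 0 0 -0.15 3.4; 0 0 0 0 0 -0.15 3.4; 0 0 0 0 0 3 3.4; 0 0 0 0 0 7 3.4; 0 0 0 0 0 9 3.4; 0 0 0 0 0 9 3.4; 0 0 3 2 6 9 3.4; 0 0 6 4 12 9 3.4; 0 0 9 6 18 9 3.4; 0 0 12 8 24 9 3.4; 0 0 14 10 30 9 3.4; 0 0 16 12 36 9 3.4"

```text
time: 27.58
ee_pos: [0.5163, -0.006, 0.1194]
orientation: [180.0, -0.1, -173.3]
force: [-0.1, -0.0, -0.1]
finger_gap: 0.0341
gripper_force: 0.0
```

```bash
python3 look.py
```

```text
27.575 [ 0.5163 -0.006   0.1194] [ 1.800e+02 -1.000e-01 -1.733e+02] 0.034099703580942435
w (array([534., 261.]), np.int32(498), (array([530.8, 244.9]), array([24.6, 22.1]), 9.4), np.float64(74.7))
w (array([557., 256.]), np.int32(87), (array([524.5, 292.2]), array([15.4,  4.6]), 5.3), np.float64(61.3))
s (array([428., 151.]), np.int32(192), (array([522.1, 419.2]), array([79.5, 23. ]), 9.9), np.float64(75.9))
s (array([402., 179.]), np.int32(260), (array([554.6, 308.3]), array([78.9, 22.6]), 18.0), np.float64(75.9))
s (array([383., 190.]), np.int32(275), (array([558.6, 249.5]), array([80.5, 22.8]), 9.6), np.float64(75.6))
s (array([126., 252.]), np.int32(267), (array([ 396.8, -364. ]), array([80.7, 19.8]), -9.5), np.float64(61.6))
s (array([497., 313.]), np.int32(3831), (array([944.4, 297.7]), array([301.8,  99.9]), 89.9), np.float64(71.7))
```

>>> servo_tool:
  steps: "0 0 0.5 1 6 2 3.4; 0 0 1 2 12 3 3.4; 0 0 1.9 3 18 3 3.4; 0 0 1.9 4 23 3 3.4; 0 0 1.9 4 25.2 2 3.4; 0 0 1.9 4 25.2 0 3.4; 0 0 1.9 4 25.2 0 3.4; 0 0 1.9 4 25.2 0 3.4"

```text
time: 28.68
ee_pos: [0.5568, 0.2429, 0.1207]
orientation: [-180.0, -0.0, -171.6]
force: [0.7, -0.5, 1.0]
finger_gap: 0.0342
gripper_force: 0.0
```

```bash
python3 look.py
```

```text
28.675 [0.5568 0.2429 0.1207] [-180.    -0.  -171.6] 0.03417373836317175
w (array([495., 216.]), np.int32(1859), (array([520.8, 417.6]), array([78.3, 21.2]), 9.5), np.float64(75.0))
w (array([291., 226.]), np.int32(2800), (array([557.7, 249.4]), array([78.6, 19.2]), 8.3), np.float64(75.1))
w (array([369., 223.]), np.int32(2447), (array([547.1, 307.1]), array([67.1, 20.1]), 14.0), np.float64(75.0))
s (array([433., 155.]), np.int32(115), (array([537.8, 420.8]), array([49.2, 23.1]), 6.9), np.float64(75.3))
s (array([405., 181.]), np.int32(186), (array([562.9, 312. ]), array([59.5, 21.8]), 16.0), np.float64(76.5))
s (array([386., 193.]), np.int32(193), (array([566.8, 250.4]), array([62.4, 22.2]), 9.8), np.float64(75.7))
s (array([126., 252.]), np.int32(274), (array([ 397.4, -364.2]), array([79.7, 20.2]), -9.1), np.float64(61.4))
s (array([497., 313.]), np.int32(3970), (array([944.4, 297.9]), array([300.6,  99.7]), -89.9), np.float64(71.8))
```

>>> servo_tool:
  steps: "0 0 0 0.1 0.65 -3 3.6; 0 0 0 0.1 0.65 -6 3.6; 0 0 0 0.1 0.65 -7.4 3.6; 0 0 0 0.1 0.65 -7.7 3.6; 0 0 0 0.1 0.65 -7.7 3.6; 0 0 0 0.1 0.65 -7.7 1; 0 0 0 0.1 0.65 -7.7 1; 0 0 0 0.1 0.65 -7.7 1; 0 0 0 0.1 0.65 -7.7 1; 0 0 0 0.1 0.65 -7.7 1; 0 0 0 0.1 0.65 -6.5 1; 0 0 0 0.1 0.65 -3 1; 0 0 0 0.1 0.65 0 1; 0 0 0 0.1 0.65 0 1"

```text
time: 30.52
ee_pos: [0.5591, 0.251, 0.1236]
orientation: [179.9, 0.3, -171.5]
force: [0.3, 0.7, -0.1]
finger_gap: 0.0197
gripper_force: 20.0
```

>>> servo_tool:
  steps: "0 0 -2 -2 -5 0 1; 0 0 -4 -4 -10 0 1; 0 0 -6 -6 -15 0 1; 0 0 -8 -8 -20 0 1; 0 0 -10 -10 -25 0 1; 0 0 -12 -12 -30 0 1; 0 0 -14 -13 -35 0 1; 0 0 -16 -14 -40 0 1; 0 0 -17.9 -15.1 -45 0 1; 0 0 -17.9 -15.1 -50 0 1; 0 0 -17.9 -15.1 -54 0 1; 0 0 -17.9 -15.1 -55.5 0 1; 0 0 -17.9 -15.1 -55.5 -4 1; 0 0 -17.9 -15.1 -55.5 -7 1; 0 0 -17.9 -15.1 -55.5 -8.5 1; 0 0 -17.9 -15.1 -55.5 -8.5 1; 0 0 -17.9 -15.1 -55.5 -8.5 1"

```text
time: 32.65
ee_pos: [0.4072, -0.3048, 0.0367]
orientation: [-180.0, 0.1, 170.6]
force: [0.4, -0.4, -0.0]
finger_gap: 0.0199
gripper_force: 20.0
```

```bash
python3 look.py
```

```text
32.65 [ 0.4072 -0.3048  0.0367] [-1.800e+02  1.000e-01  1.706e+02] 0.019910972558389237
w (array([166., 230.]), np.int32(2594), (array([ 377.4, -352.3]), array([37.8, 37.6]), 79.9), np.float64(60.0))
w (array([280., 250.]), np.int32(3496), (array([ 391.8, -303.6]), array([47.8, 19.8]), -9.7), np.float64(67.2))
w (array([280., 335.]), np.int32(616), (array([ 438.8, -311.4]), array([19. , 15.1]), 78.8), np.float64(67.1))
s (array([428., 151.]), np.int32(192), (array([521.1, 419.4]), array([79.6, 20.8]), 9.5), np.float64(76.0))
s (array([401., 179.]), np.int32(261), (array([554.6, 310.2]), array([81.3, 22.3]), 11.7), np.float64(75.8))
s (array([153., 250.]), np.int32(158), (array([ 426.6, -308.3]), array([46. , 18.9]), -7.8), np.float64(69.0))
s (array([128., 258.]), np.int32(178), (array([ 413.9, -367.1]), array([49.3, 19.3]), -9.0), np.float64(62.0))
s (array([497., 313.]), np.int32(3787), (array([944.3, 298.2]), array([300.9,  99.8]), -89.9), np.float64(71.7))
```

>>> servo_tool:
  steps: "0 0 0 0 0 -0.4 1; 0 0 0 0 0 -0.7 1; 0 0 0 0 0 -0.75 1; 0 0 0 0 0 -0.75 1; 0 0 0 0 0 -0.75 2.6; 0 0 0 0 0 -0.75 3.4; 0 0 0 0 0 -0.75 3.4; 0 0 0 0 0 -0.75 3.4; 0 0 0 0 0 3 3.4; 0 0 0 0 0 7 3.4; 0 0 0 0 0 9 3.4; 0 0 3 2 6 9 3.4; 0 0 6 4 12 9 3.4; 0 0 9 6 18 9 3.4; 0 0 12 8 24 9 3.4; 0 0 15 10 30 9 3.4; 0 0 18 12 36 9 3.4; 0 0 20 13 42 9 3.4; 0 0 22 14 48 9 3.4; 0 0 23.4 14.6 54 9 3.4"

```text
time: 35.25
ee_pos: [0.5528, 0.2376, 0.1256]
orientation: [-180.0, 0.0, -165.9]
force: [0.8, -0.3, 0.1]
finger_gap: 0.0341
gripper_force: 0.0
```

>>> servo_tool:
  steps: "0 0 0 0 5 0 3.4; 0 0 0 0 7.3 0 3.4; 0 0 0 0 7.3 0 3.4; 0 0 0 0 7.3 0 3.4; 0 0 0 0 7.3 0 3.4"

```text
time: 35.88
ee_pos: [0.553, 0.3069, 0.1259]
orientation: [-180.0, -0.0, -166.1]
force: [-0.1, 0.3, -0.2]
finger_gap: 0.034
gripper_force: 0.0
```

```bash
python3 look.py
```

```text
35.875 [0.553  0.3069 0.1259] [-180.    -0.  -166.1] 0.033974052594085924
w (array([285., 221.]), np.int32(2703), (array([552.9, 309. ]), array([78.9, 19.5]), 13.7), np.float64(75.2))
w (array([428., 220.]), np.int32(2379), (array([521. , 417.9]), array([78.9, 20.5]), 9.6), np.float64(75.0))
s (array([433., 155.]), np.int32(123), (array([535.6, 422.5]), array([51. , 22.7]), 10.9), np.float64(75.9))
s (array([404., 181.]), np.int32(191), (array([554.4, 309.1]), array([78.8, 21.9]), 17.1), np.float64(74.9))
s (array([152., 244.]), np.int32(256), (array([ 407.9, -304.9]), array([79.5, 19.1]), -9.6), np.float64(61.2))
s (array([126., 252.]), np.int32(274), (array([ 397.6, -364.2]), array([79.9, 20. ]), -9.1), np.float64(61.5))
s (array([496., 313.]), np.int32(3943), (array([944.3, 298.2]), array([299.9,  99.8]), -90.0), np.float64(71.8))
```

>>> servo_tool:
  steps: "0 0 0 0 0.2 -4 3.6; 0 0 0 0 0.2 -7 3.6; 0 0 0 0 0.2 -8 3.6; 0 0 0 0 0.2 -8.2 3.6; 0 0 0 0 0.2 -8.2 3.6; 0 0 0 0 0.2 -8.2 1; 0 0 0 0 0.2 -8.2 1; 0 0 0 0 0.2 -8.2 1; 0 0 0 0 0.2 -8.2 1; 0 0 0 0 0.2 -8.2 1; 0 0 0 0 0.2 -7 1; 0 0 0 0 0.2 -3 1; 0 0 0 0 0.2 0 1; 0 0 0 0 0.2 0 1"

```text
time: 37.72
ee_pos: [0.554, 0.3111, 0.1287]
orientation: [180.0, 0.3, -166.0]
force: [-0.4, -0.3, -1.2]
finger_gap: 0.0197
gripper_force: 20.0
```

>>> servo_tool:
  steps: "0 0 -3 -2 -5 0 1; 0 0 -6 -4 -10 0 1; 0 0 -9 -6 -15 0 1; 0 0 -12 -8 -20 0 1; 0 0 -15 -9 -25 0 1; 0 0 -18 -10 -30 0 1; 0 0 -20 -11 -35 0 1; 0 0 -22 -12 -40 0 1; 0 0 -23.4 -13 -45 0 1; 0 0 -23.4 -13.6 -50 0 1; 0 0 -23.4 -13.6 -54 0 1; 0 0 -23.4 -13.6 -55.6 0 1; 0 0 -23.4 -13.6 -55.6 -4 1; 0 0 -23.4 -13.6 -55.6 -7 1; 0 0 -23.4 -13.6 -55.6 -8.8 1; 0 0 -23.4 -13.6 -55.6 -8.8 1; 0 0 -23.4 -13.6 -55.6 -8.8 1"

```text
time: 39.85
ee_pos: [0.4169, -0.2452, 0.0381]
orientation: [180.0, 0.0, 170.6]
force: [0.3, -1.5, -0.9]
finger_gap: 0.0197
gripper_force: 20.0
```

```bash
python3 look.py
```

```text
39.85 [ 0.4169 -0.2452  0.0381] [180.    0.  170.6] 0.019684750529714575
w (array([ 78., 235.]), np.int32(2508), (array([ 384.1, -362.3]), array([54.4, 20.4]), -9.3), np.float64(60.0))
w (array([167., 231.]), np.int32(2373), (array([ 387. , -296.1]), array([37.4, 32. ]), -9.6), np.float64(60.1))
w (array([280., 250.]), np.int32(3389), (array([ 401.4, -244.1]), array([48.1, 19.8]), -9.3), np.float64(68.8))
w (array([ 96., 317.]), np.int32(150), (array([ 432.5, -369.2]), array([16.6,  7.7]), 76.5), np.float64(60.0))
w (array([280., 335.]), np.int32(577), (array([ 448.5, -251.9]), array([18.9, 14.7]), 79.1), np.float64(68.7))
s (array([428., 151.]), np.int32(191), (array([520.7, 418.2]), array([78.3, 21.7]), 10.7), np.float64(75.8))
s (array([178., 242.]), np.int32(153), (array([ 434.8, -249.3]), array([46.1, 18.1]), -8.6), np.float64(70.2))
s (array([126., 252.]), np.int32(259), (array([ 397.9, -364.3]), array([81.8, 19.3]), -10.2), np.float64(61.4))
s (array([153., 250.]), np.int32(175), (array([ 423.5, -308.2]), array([50.6, 18.9]), -9.6), np.float64(61.0))
s (array([497., 313.]), np.int32(3792), (array([944.5, 298.2]), array([301.8,  99.9]), -90.0), np.float64(71.9))
```

>>> servo_tool:
  steps: "0 0 0 0 0 -0.5 1; 0 0 0 0 0 -0.85 1; 0 0 0 0 0 -0.9 1; 0 0 0 0 0 -0.9 1; 0 0 0 0 0 -0.9 2.6; 0 0 0 0 0 -0.9 3.4; 0 0 0 0 0 -0.9 3.4; 0 0 0 0 0 -0.9 3.4; 0 0 0 0 0 3 3.4; 0 0 0 0 0 7 3.4; 0 0 0 0 0 9 3.4; 0 0 3 2 6 9 3.4; 0 0 6 4 12 9 3.4; 0 0 9 6 18 9 3.4; 0 0 12 8 24 9 3.4; 0 0 15 9 30 9 3.4; 0 0 18 10 36 9 3.4; 0 0 19 10.4 42 9 3.4; 0 0 19 10.4 48 9 3.4; 0 0 19 10.4 54 9 3.4"

```text
time: 42.45
ee_pos: [0.5203, 0.2964, 0.1276]
orientation: [-180.0, -0.0, -170.4]
force: [0.2, -0.2, 0.1]
finger_gap: 0.0342
gripper_force: 0.0
```

>>> servo_tool:
  steps: "0 0 0 0 5 0 3.4; 0 0 0 0 10 0 3.4; 0 0 0 0 12.3 0 3.4; 0 0 0 0 12.3 0 3.4; 0 0 0 0 12.3 0 3.4; 0 0 0 0 12.3 0 3.4"

```text
time: 43.2
ee_pos: [0.5209, 0.4163, 0.1279]
orientation: [-180.0, -0.0, -170.5]
force: [0.5, 0.4, 0.7]
finger_gap: 0.0338
gripper_force: 0.0
```

```bash
python3 look.py
```

```text
43.2 [0.5209 0.4163 0.1279] [-180.    -0.  -170.5] 0.033848732579685556
w (array([286., 221.]), np.int32(2626), (array([520.8, 418.7]), array([79.4, 19.3]), 9.6), np.float64(75.2))
s (array([427., 151.]), np.int32(211), (array([521.6, 419.2]), array([80.8, 22.4]), 10.9), np.float64(75.3))
s (array([175., 219.]), np.int32(227), (array([ 370.9, -230.1]), array([80. , 18.6]), -10.0), np.float64(61.7))
s (array([151., 244.]), np.int32(255), (array([ 408.4, -305.5]), array([80.6, 19.4]), -10.0), np.float64(61.5))
s (array([126., 252.]), np.int32(276), (array([ 397.4, -364. ]), array([81.4, 19.7]), -9.3), np.float64(61.6))
s (array([497., 313.]), np.int32(4145), (array([944.4, 298.2]), array([299.1,  99.7]), 90.0), np.float64(71.7))
```

One of the placed pulls was knocked to (371,-230), near the turntable edge. I'll finish the last pull and then move that one back.

>>> servo_tool:
  steps: "0 0 0 0 0.2 -4 3.6; 0 0 0 0 0.2 -7 3.6; 0 0 0 0 0.2 -8.2 3.6; 0 0 0 0 0.2 -8.4 3.6; 0 0 0 0 0.2 -8.4 3.6; 0 0 0 0 0.2 -8.4 1; 0 0 0 0 0.2 -8.4 1; 0 0 0 0 0.2 -8.4 1; 0 0 0 0 0.2 -8.4 1; 0 0 0 0 0.2 -8.4 1; 0 0 0 0 0.2 -7 1; 0 0 0 0 0.2 -3 1; 0 0 0 0 0.2 0 1; 0 0 0 0 0.2 0 1"

```text
time: 45.05
ee_pos: [0.5219, 0.4204, 0.1311]
orientation: [179.9, 0.3, -170.4]
force: [0.4, -0.1, -0.2]
finger_gap: 0.0192
gripper_force: 20.0
```

>>> servo_tool:
  steps: "0 0 -2 -1 -5 0 1; 0 0 -4 -2 -10 0 1; 0 0 -6 -3 -15 0 1; 0 0 -8 -4 -20 0 1; 0 0 -10 -5 -25 0 1; 0 0 -12 -6 -30 0 1; 0 0 -14 -7 -35 0 1; 0 0 -16 -7.5 -40 0 1; 0 0 -17 -8 -45 0 1; 0 0 -18.9 -8.5 -50 0 1; 0 0 -18.9 -8.5 -55 0 1; 0 0 -18.9 -8.5 -59 0 1; 0 0 -18.9 -8.5 -60.6 0 1; 0 0 -18.9 -8.5 -60.6 -4 1; 0 0 -18.9 -8.5 -60.6 -7 1; 0 0 -18.9 -8.5 -60.6 -8.9 1; 0 0 -18.9 -8.5 -60.6 -8.9 1; 0 0 -18.9 -8.5 -60.6 -8.9 1"

```text
time: 47.3
ee_pos: [0.4359, -0.1862, 0.0392]
orientation: [180.0, 0.0, 170.7]
force: [-0.7, -0.7, -0.9]
finger_gap: 0.0196
gripper_force: 20.0
```

```bash
python3 look.py
```

```text
47.3 [ 0.4359 -0.1862  0.0392] [180.    0.  170.7] 0.019646032983972696
w (array([175., 161.]), np.int32(6159), (array([ 371.3, -230.1]), array([79. , 20.2]), -9.8), np.float64(60.1))
w (array([ 75., 228.]), np.int32(2874), (array([ 400.8, -301.1]), array([60.4, 53.4]), -42.0), np.float64(60.0))
w (array([ 10., 234.]), np.int32(1306), (array([ 390.7, -362.7]), array([67.7, 20.9]), -11.9), np.float64(60.0))
w (array([280., 250.]), np.int32(3492), (array([ 420.4, -185.1]), array([48.7, 19.9]), -9.2), np.float64(69.7))
w (array([106., 277.]), np.int32(65), (array([ 430.8, -302.1]), array([13.2,  5.9]), -10.8), np.float64(47.1))
w (array([280., 335.]), np.int32(585), (array([ 467.5, -192.9]), array([18.9, 14. ]), 80.8), np.float64(69.6))
s (array([204., 236.]), np.int32(137), (array([ 455.2, -190.5]), array([47.8, 18.4]), -9.3), np.float64(71.4))
s (array([151., 244.]), np.int32(258), (array([ 407.2, -305.3]), array([78.5, 19.2]), -9.7), np.float64(61.9))
s (array([126., 252.]), np.int32(259), (array([ 398.8, -364.2]), array([80.2, 19. ]), -9.8), np.float64(61.6))
s (array([497., 313.]), np.int32(3825), (array([944.4, 298.5]), array([301.6,  99.7]), -90.0), np.float64(71.7))
```

>>> servo_tool:
  steps: "0 0 0 0 0 -0.6 1; 0 0 0 0 0 -0.95 1; 0 0 0 0 0 -1 1; 0 0 0 0 0 -1 1; 0 0 0 0 0 -1 2.6; 0 0 0 0 0 -1 3; 0 0 0 0 0 -1 3; 0 0 0 0 0 -1 3; 0 0 0 0 0 3 3.4; 0 0 0 0 0 5 3.4; 0 0 0 -3 -2 5 3.4; 0 0 0 -6.5 -4.4 5 3.4; 0 0 0 -6.5 -4.4 5 3.4; 0 0 0 -6.5 -4.4 5 3.4; 0 0 0 -6.5 -4.4 5 3.4"

```text
time: 49.28
ee_pos: [0.3713, -0.2302, 0.0887]
orientation: [180.0, 0.0, 170.8]
force: [0.3, 0.6, -0.4]
finger_gap: 0.034
gripper_force: 0.0
```

```bash
python3 look.py
```

```text
49.275 [ 0.3713 -0.2302  0.0887] [180.    0.  170.8] 0.034014244349655526
w (array([282., 230.]), np.int32(2680), (array([ 370.7, -230.7]), array([78.9, 19.3]), -9.6), np.float64(60.1))
w (array([113., 261.]), np.int32(961), (array([ 377.3, -361.5]), array([41.2, 20.1]), -10.7), np.float64(60.1))
w (array([185., 254.]), np.int32(637), (array([ 375.9, -300.8]), array([19.4, 16.9]), 79.9), np.float64(60.0))
w (array([356., 259.]), np.int32(394), (array([ 387.8, -188.4]), array([44.4, 12.3]), 35.8), np.float64(59.7))
s (array([175., 219.]), np.int32(221), (array([ 371.1, -230. ]), array([80.4, 18.3]), -9.2), np.float64(61.6))
s (array([202., 231.]), np.int32(241), (array([ 435.4, -187.5]), array([79.1, 18.3]), -8.7), np.float64(60.8))
s (array([151., 244.]), np.int32(265), (array([ 408.3, -305.3]), array([81.7, 19.4]), -10.2), np.float64(61.5))
s (array([126., 252.]), np.int32(264), (array([ 396.8, -363.8]), array([81.9, 19.5]), -9.1), np.float64(61.2))
s (array([497., 313.]), np.int32(3861), (array([944.3, 298. ]), array([300. ,  99.7]), -90.0), np.float64(71.6))
```

>>> servo_tool:
  steps: "0 0 0 -0.05 -0.05 -3 3.4; 0 0 0 -0.05 -0.05 -5 3.4; 0 0 0 -0.05 -0.05 -5.9 3.4; 0 0 0 -0.05 -0.05 -6 3.4; 0 0 0 -0.05 -0.05 -6 1; 0 0 0 -0.05 -0.05 -6 1; 0 0 0 -0.05 -0.05 -6 1; 0 0 0 -0.05 -0.05 -6 1; 0 0 0 -0.05 -0.05 -6 1; 0 0 0 -0.05 -0.05 -4 1; 0 0 0 -0.05 -0.05 -2 1; 0 0 0 2 -0.8 -2 1; 0 0 0 4.7 -1.6 -2 1; 0 0 0 4.7 -1.6 -2 1; 0 0 0 4.7 -1.6 -4 1; 0 0 0 4.7 -1.6 -5.2 1; 0 0 0 4.7 -1.6 -5.2 1; 0 0 0 4.7 -1.6 -5.2 1"

```text
time: 51.62
ee_pos: [0.4176, -0.2466, 0.0371]
orientation: [-180.0, 0.0, 170.7]
force: [-0.1, -0.2, 0.8]
finger_gap: 0.0199
gripper_force: 20.0
```

```bash
python3 look.py
```

```text
51.625 [ 0.4176 -0.2466  0.0371] [-180.     0.   170.7] 0.01991449377546128
w (array([ 79., 235.]), np.int32(2717), (array([ 387.3, -357.6]), array([55.2, 48.5]), -34.3), np.float64(60.0))
w (array([169., 231.]), np.int32(2501), (array([ 387.4, -293.6]), array([37.6, 37.1]), 80.4), np.float64(60.0))
w (array([281., 251.]), np.int32(3410), (array([ 402. , -245.6]), array([48. , 19.9]), -9.3), np.float64(67.8))
w (array([397., 241.]), np.int32(2007), (array([ 407.7, -193.9]), array([43.6, 32.4]), 73.2), np.float64(60.0))
w (array([ 96., 317.]), np.int32(155), (array([ 432.7, -368.9]), array([16.2,  7.6]), 79.0), np.float64(60.1))
w (array([280., 335.]), np.int32(586), (array([ 448.9, -253.4]), array([19.5, 15.1]), 83.5), np.float64(67.7))
s (array([203., 235.]), np.int32(174), (array([ 446.4, -189.3]), array([56.7, 18. ]), -8.8), np.float64(61.3))
s (array([178., 243.]), np.int32(151), (array([ 435.9, -250.6]), array([44.1, 18.2]), -9.6), np.float64(69.0))
s (array([126., 252.]), np.int32(264), (array([ 397.7, -364.2]), array([81. , 19.9]), -9.4), np.float64(61.5))
s (array([153., 250.]), np.int32(160), (array([ 424.3, -308.2]), array([50.6, 19.4]), -8.3), np.float64(61.3))
s (array([497., 313.]), np.int32(3822), (array([944.4, 297.3]), array([300.3,  99.6]), 89.9), np.float64(71.7))
```

Lowering 8 mm, releasing, and lifting straight up before a final look.

>>> servo_tool:
  steps: "0 0 0 0 0 -0.5 1; 0 0 0 0 0 -0.8 1; 0 0 0 0 0 -0.8 1; 0 0 0 0 0 -0.8 1; 0 0 0 0 0 -0.8 2.6; 0 0 0 0 0 -0.8 3.2; 0 0 0 0 0 -0.8 3.2; 0 0 0 0 0 -0.8 3.2; 0 0 0 0 0 3 3.4; 0 0 0 0 0 8 3.4; 0 0 0 0 3 13 3.4; 0 0 0 0 9 13 3.4; 0 0 0 2 15 13 3.4; 0 0 0 4 20 13 3.4; 0 0 0 4 20 13 3.4; 0 0 0 4 20 13 3.4; 0 0 0 4 20 13 3.4; 0 0 0 4 20 13 3.4"

```text
time: 53.98
ee_pos: [0.4574, -0.0476, 0.1667]
orientation: [180.0, -0.0, 170.6]
force: [0.3, 0.6, -0.3]
finger_gap: 0.0338
gripper_force: 0.0
```

```bash
python3 look.py; python3 - <<'E'
from meas import *
p,d,K,R,t=cam("scene"); save("s11.png",p); W=cloud(d,K,R,t); z=W[...,2]; hsv=cv2.cvtColor(p,cv2.COLOR_RGB2HSV)
m=(z>.1)&(z<.14)&(np.hypot(W[...,0]-.531,W[...,1]+.383)<.06); print("tumbler",rect(W[m][:,:2]))
m=(z>.07)&(z<.09)&(np.hypot(W[...,0]-.561,W[...,1]+.266)<.09)&(hsv[...,2]<80); print("caddy",rect(W[m][:,:2]))
m=(abs(W[...,1]+.015)<.055)&(abs(W[...,0]-.556)<.18)&(z<.03)&(z>.0085); m=cv2.morphologyEx(m.astype(np.uint8),cv2.MORPH_OPEN,np.ones((3,3)))>0
print("run",rect(W[m][:,:2]))
E
```

```text
53.975 [ 0.4574 -0.0476  0.1667] [180.   -0.  170.6] 0.03382783845548723
w (array([ 83., 195.]), np.int32(1281), (array([ 417.8, -247.1]), array([79.8, 20.9]), -9.7), np.float64(60.2))
w (array([ 43., 196.]), np.int32(1024), (array([ 407.4, -304.6]), array([79.6, 21.2]), -10.1), np.float64(60.0))
w (array([ 10., 198.]), np.int32(872), (array([ 396.4, -363.9]), array([78.4, 21.4]), -10.3), np.float64(60.0))
w (array([136., 200.]), np.int32(1438), (array([ 435.4, -187.3]), array([79.2, 20.1]), -9.3), np.float64(60.1))
s (array([202., 231.]), np.int32(237), (array([ 436.1, -187.7]), array([80.9, 18. ]), -8.9), np.float64(61.3))
s (array([176., 238.]), np.int32(254), (array([ 418.7, -247.3]), array([80.5, 18.6]), -9.0), np.float64(61.3))
s (array([152., 245.]), np.int32(271), (array([ 408.6, -305.1]), array([79.1, 19.8]), -9.3), np.float64(61.3))
s (array([126., 252.]), np.int32(275), (array([ 397.3, -364.1]), array([79.5, 19.8]), -10.6), np.float64(61.6))
s (array([497., 313.]), np.int32(3827), (array([944.3, 298.3]), array([299.9,  99.8]), 90.0), np.float64(71.6))
tumbler (array([ 532.3, -382.3]), array([68.1, 66.4]), 18.3)
caddy (array([ 560.6, -266.2]), array([128.2,  68.5]), 80.1)
run (array([558., -15.]), array([298.6,  37.8]), 2.9)
```

View pics/s11.png

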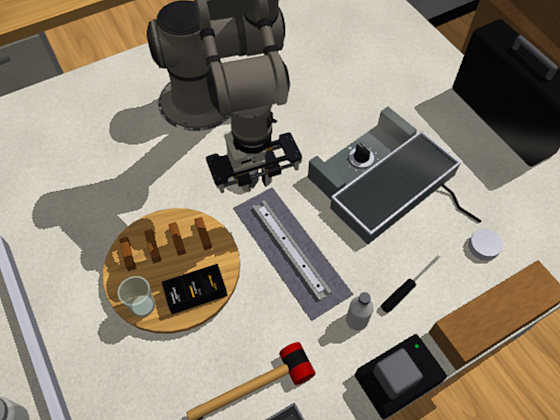

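The final view shows the tray empty, the runner centred on the mat, four pulls flat on the bare bamboo (126–202, 231–252), and the tumbler and caddy where they were. Handing in.

```bash
python3 -c "
from rig import env
print(env.finish_job())"
```

```text
the job is handed in; nothing more can be done
None
```

The job is handed in, with no verdict returned: the runner is centred along the mat, the thermostat was turned to its off stop before any pull was moved, and all four pulls lie in a single layer on the bare bamboo (one was knocked aside and put back), with the tumbler and caddy where they were.

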